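# Strip the tamping stand and put each barista tool on its own place

## Task

Take the tamping stand apart and put every tool where it belongs: the black leveller stands in the tamper's wooden dish and must go to its own black dish, the tamper then goes upright into the wooden dish, and the blue dosing ring flat over the blue boss of its holder. Then slide the portafilter out of the hooks of the black tamping stand towards its handle and hang it level in the wooden portafilter rack, head between the two uprights and handle on the single post. Do not knock the tamper or the portafilter over.

Things in the scene. Friction and masses are not known exactly. Their poses are not given: they have to be found in the camera images.
- the_tamper: Coffee tamper, 0.42 kg, loose: round steel base 58 mm across, 25 mm high, on it an upright brown wooden grip (up to 35 mm thick, from 25 to 90 mm height; take it at 60 to 70 mm). At the start it stands inside the dosing ring on the portafilter's head. Origin: centre of the underside; z up along the grip.
- dosing_ring: Blue metal ring, open above and below, 0.09 kg, loose: outside 67 to 70 mm across (take it there, fingertips at least 8 mm above its underside to clear neck, hooks or holder), inside 61 to 64 mm, 24 mm high. At the start it lies loosely on the rim of the portafilter's head, round the tamper's base. Origin: centre of the underside; z up.
- portafilter: Steel filter holder, black handle, in mm: x from head along handle, z up; origin mid-length, spout-tip height. Head 68 across at x -91, z 34..64 (rim). Lugs to y +-43, x -97..-85, z 55..60. Neck 24 wide, x -57..-26, z 45..62; handle 24..29 thick, x -6..125: take it from above at x 0, z 54 (balance). Starts in the tamping stand, lugs under the hooks, origin at its x 40, y 0, z 18, same axes.
- leveller: Coffee leveller (distributor): solid black round puck with a brass band and a brass disc on top, 60 mm across, 35 mm high, 0.3 kg, loose; take it across the outside. At the start it stands in the tamper's wooden dish. Origin: centre of the underside; z up.
- tamp_stand: Black stand, bright hooks, fixed, in mm: origin centre of underside, x to the handle end, z up. Base 200x116x10. Cheeks x -72..-14, |y| 38..52, z to 73, carry the lugs. Hooks x -71..-43 over the lugs (lip |y|>37, z 81.5..88, 3.5 play), shut behind, open to +x: the portafilter can't lift until slid level 15 along +x (25..30 is safe, cheeks still carry). Handle post x 76, 56 high.
- portafilter_rack: Brown wooden rack, fixed, in mm: origin centre of underside, x to the handle end, z up. Base 200x110x12. Uprights x -94..-9, |y| 38..50, tops z 70: the lugs rest on them, head between (4 clear each side). Post x 69..83, 53 high, for the handle. Loaded from above; hung, the portafilter has the rack's axes and its origin at x 40 (15..65 will do), y 0, z 15.
- tamper_seat: The tamper's dish: round, dark wood with a cork floor, fixed. Outside 88 mm, inside 76 mm across, rim 11 mm high, floor 6 mm high. Holds the leveller at the start. Origin: centre of its underside.
- leveller_seat: The leveller's dish: round, black plastic, empty, fixed. Outside 88 mm, inside 76 mm across, rim 11 mm high, floor 6 mm high. Origin: centre of its underside.
- ring_seat: The dosing ring's holder: flat round aluminium disc, 84 mm across, 6 mm high, with a round blue boss 44 mm across on its middle, top of the boss 19 mm high; fixed. The ring lies on the disc round the boss. Origin: centre of its underside.
There are look-alikes about, which are no part of the job. What is shaped like the the_tamper but orange or yellow is not meant.

How it is judged (in metres and radians):
At the end, for the whole second after the job is handed in: Tamper in wooden dish, leveller in black dish, ring on its holder: within 12 mm of centre, 4 mm of floor height, 0.1 rad of upright. Portafilter in the rack: origin x 15 to 65, y within 8, z 10 to 20 mm, level within 0.1 rad, in line within 0.15 rad. All below 0.02 m/s (horizontal distance between the_tamper and tamper_seat below 0.012 m and z of the_tamper in the frame of tamper_seat between 0.002 and 0.01 m and angle between each of the_tamper, leveller, dosing_ring, portafilter's own z axis and vertical below 0.1 rad and linear speed of each of the_tamper, leveller, dosing_ring, portafilter below 0.02 m/s and horizontal distance between leveller and leveller_seat below 0.012 m and z of leveller in the frame of leveller_seat between 0.002 and 0.01 m and horizontal distance between dosing_ring and ring_seat below 0.012 m and z of dosing_ring in the frame of ring_seat between 0.002 and 0.01 m and x of portafilter in the frame of portafilter_rack between 0.015 and 0.065 m and y of portafilter in the frame of portafilter_rack between -0.008 and 0.008 m and z of portafilter in the frame of portafilter_rack between 0.01 and 0.02 m and angle between the x axis of portafilter and the x axis of portafilter_rack, either way round below 0.15 rad); the robot touches nothing.
It fails at once if the tamper is knocked over (angle between the_tamper's own z axis and vertical above 0.8 rad).
It fails at once if the portafilter is tipped over (angle between portafilter's own z axis and vertical above 0.8 rad).
It also fails if it takes over 104 s, if anything falls off the work surface, if the arm or the gripper's body presses on something with over 40 N, if the wrist force passes 120 N, or if a joint passes its speed limit or range.

## Robot

A 7-joint arm with a two-finger parallel gripper is mounted at the origin on a cart in front of the work surface, level with it; the furniture and walls round the work are solid. World frame = base frame: x ahead of the robot, y to its left, z up, the work surface at z = 0. Lengths are in m, angles in degrees, forces in N, time in s.
With the tool pointing down it reaches from about 0.35 to 0.775 m from the base axis. Payload 3.1 kg.
Tool frame: the origin (TCP) lies on the centre line of the jaws, within the pads' length; the fingertips stand 17 mm ahead of it and the grasp point (between the pads) lies 2 mm behind it (robot.tip_reach is the distance from the TCP to the fingertips, in m); z points along the fingers, y is the line along which they close (so a half turn about z gives the same grasp; the last joint's range is limited). The gripper opens to 85 mm and grips with 20 to 120 N. Pads are 22 mm wide; open, the fingers measure 114 mm over their backs; the gripper's body (76 mm by 85 mm) begins 54 mm behind the grasp point. The pads swing forward as they close: fully open they stand 13 mm farther back than shut.
Start: joints at [-75.212, 17.813, 0.802, 86.603, -0.252, 75.585, -1.558], TCP at [0.162, 0.525, 0.248] pointing down, gripper open.
Joint ranges: [-154.91, 154.91], [-16.99, 109.72], [-72.82, 74.43], [7.12, 147.25], [-82.49, 262.49], [11.32, 116.49], [-174.64, 174.64]. Speed limits (degrees/s): [159.86, 159.86, 180, 180, 180, 180, 180].

## Interface

Orientations are given as [roll, pitch, yaw] about the fixed x, y, z axes, in that order (R = Rz(yaw) Ry(pitch) Rx(roll)).
In Python, from station import robot, fingers, vision, workorder, recognise gives the robot as it stands. Calls block until the motion is done:
- robot.move_to(position, orientation): joint-space move of the TCP to a pose.
- robot.line_to(position, orientation=None, velocity=0.15, f_stop=None): straight line of the TCP; orientation=None keeps the orientation; velocity is the mean speed in m/s. With f_stop (N) it stops when the force on the tool has changed by that much, and returns True; else False.
- robot.move_j(angles): joint-space move.
- fingers.gripper_to(opening, force=None): opening from 0.0 (shut) to 1.0 (fully open); force is the grip in N (None keeps the last); returns when the fingers have stopped.
- robot.pause(seconds).
- robot.inverse_kinematics(position, orientation): joint angles nearest the present ones, or None.
- vision.grab_frame(name): name is "side" or "top" or "wrist"; returns the picture (480x640x3 uint8, red, green, blue); there is no depth.
- vision.calibration(name): a dict with "mtx" (3x3 intrinsics, pixels), "extrinsics" (4x4, takes a point from world to camera coordinates); the wrist camera has in their place "T_tool_cam" (4x4, takes a point from camera to tool coordinates, whose origin is the TCP and whose axes are the flange's). Camera axes: x right, y up, looking along -z (the intrinsics and any distortion apply to the point x, -y, -z); pixel columns grow to the right and rows downward; lengths in m; the calibration is good to about 2 mm. A picture is of the moment at which its call begins: read the wrist's pose just before it. calibration takes no time and is no camera call.
A pose or a line that the arm cannot do raises robot.PlanningError and nothing moves.
- workorder.close_job(): hands the job in; it is judged then, once.
Trained networks look in the newest picture that a camera, given by its name, has taken for a name from the list of things; names that differ only in an ending like _2 or _b are one class to them, and where a whole thing is asked for, a point or a joint stands for the part that bears it (a point fixed in the world has none). Each returns a list of dicts, best first, with "p" (0 to 1); they miss things now and then, are a little off and sometimes report something else, mostly with a low value. They report only what shows in the picture. A call takes as long as a camera call. They do not tell look-alikes from the thing itself.
- recognise(label, camera): "rect" ([centre column, centre row, width, height] in pixels, round what is visible of it).
Readings, each from a call of its own:
- robot.current_time_s(): time.
- robot.current_joint_positions(): joint angles.
- robot.current_dq(): joint speeds.
- robot.current_joint_torque(): joint torques, N m.
- robot.current_tool_pos(): TCP position.
- robot.current_eef_rot(): TCP orientation.
- robot.current_contact_force(): force on the tool from outside, world axes, zero at the start.
- robot.current_torque(): the same for the moment, N m.
- robot.current_finger_gap(): opening from 0.0 (shut) to 1.0 (fully open).
- robot.current_gripper_force(): force on a finger pad.
Only numpy, scipy, OpenCV 4.12 (cv2) and the standard library are available. Lean on these libraries where they do the work, as an engineer would, in place of code of your own. Each camera call takes 0.05 s, during which the arm holds its last target. There are 200 camera calls.

## Working session

There is one attempt and no reset: what is moved stays moved. The work goes in short steps, each a Python script; the robot and the scene stay as the last script left them, time stands still between calls to the robot, and variables do not carry over. Pictures are saved under pics/ and viewed, at most 15 in all, crops included, and the job is handed in when it is done.

```bash
mkdir -p pics; ls; python3 - <<'E'
from station import robot, fingers, vision, workorder, recognise
import cv2, numpy as np
np.set_printoptions(precision=4,suppress=True)
for n in ("top","side","wrist"):
    im=vision.grab_frame(n); cv2.imwrite(f"pics/{n}0.png",im[:,:,::-1]); print(n,{k:(np.array(v) if not isinstance(v,str) else v) for k,v in vision.calibration(n).items()})
    for l in ["the_tamper","dosing_ring","portafilter","leveller","tamp_stand","portafilter_rack","tamper_seat","leveller_seat","ring_seat"]:
        if n!="wrist": print(l,[(np.round(d["rect"]),round(d["p"],2)) for d in recognise(l,n)])
print(robot.current_time_s(),robot.current_eef_rot(),robot.current_tool_pos())
E
```

```text
pics
top {'mtx': array([[464.9102,   0.    , 324.8264],
       [  0.    , 464.9102, 244.3514],
       [  0.    ,   0.    ,   1.    ]]), 'extrinsics': array([[-0.0257, -0.9996, -0.0137, -0.2036],
       [ 0.9961, -0.0267,  0.0842, -0.5786],
       [-0.0845, -0.0115,  0.9964, -1.1139],
       [ 0.    ,  0.    ,  0.    ,  1.    ]])}
the_tamper [(array([458., 247.,  31.,  22.]), 0.88), (array([428., 200.,  28.,  24.]), 0.73), (array([405., 243.,  31.,  29.]), 0.71)]
dosing_ring [(array([407., 245.,  34.,  28.]), 0.79)]
portafilter [(array([408., 299.,  14.,  79.]), 0.81)]
leveller [(array([335., 301.,  28.,  23.]), 0.86)]
tamp_stand [(array([402., 267.,  54.,  83.]), 0.76)]
portafilter_rack [(array([405., 244.,  26.,  25.]), 0.25)]
tamper_seat [(array([332., 302.,  36.,  38.]), 0.65)]
leveller_seat [(array([276., 292.,  39.,  39.]), 0.78)]
ring_seat [(array([306., 235.,  36.,  30.]), 0.72), (array([336., 299.,  27.,  25.]), 0.3)]
side {'mtx': array([[609.638 ,   0.    , 320.2795],
       [  0.    , 609.638 , 241.9927],
       [  0.    ,   0.    ,   1.    ]]), 'extrinsics': array([[-0.989
[... 500 characters left out ...]
]
tamp_stand [(array([346., 206.,  97.,  61.]), 0.58)]
portafilter_rack [(array([302., 386., 120., 102.]), 0.9), (array([378., 276.,  49.,  27.]), 0.63)]
tamper_seat [(array([378., 275.,  47.,  27.]), 0.76)]
leveller_seat [(array([359., 333.,  49.,  44.]), 0.7)]
ring_seat [(array([290., 292.,  45.,  38.]), 0.63)]
wrist {'mtx': array([[346.0013,   0.    , 319.693 ],
       [  0.    , 346.0013, 235.4679],
       [  0.    ,   0.    ,   1.    ]]), 'T_tool_cam': array([[ 0.0004,  0.961 ,  0.2764,  0.0705],
       [ 1.    , -0.0005,  0.0004,  0.0005],
       [ 0.0005,  0.2764, -0.961 , -0.1237],
       [ 0.    ,  0.    ,  0.    ,  1.    ]])}
1.05 [179.9992   0.0016 162.8304] [0.1624 0.5255 0.2483]
```

View pics/top0.png

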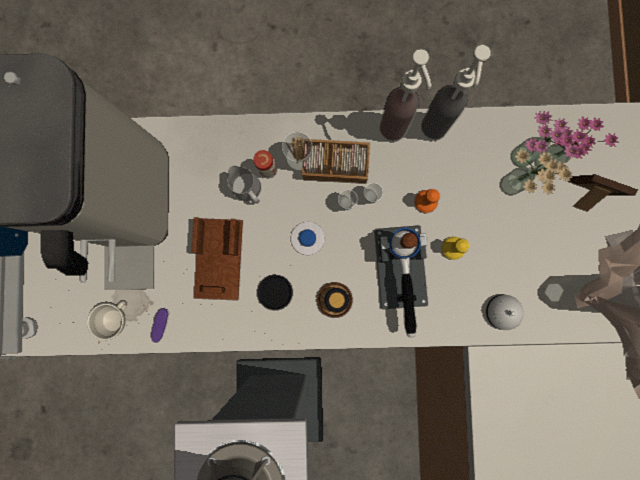

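View pics/side0.png

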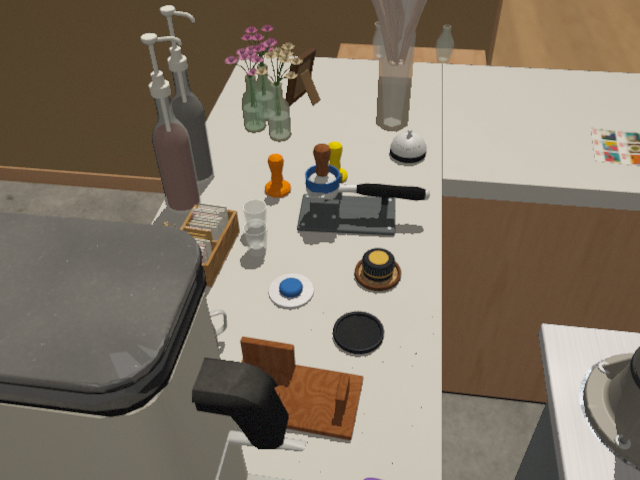

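The top view shows:
- Stand at about (402,267), with the brown tamper at (407,243) in the blue ring. The handle points toward the robot.
- Leveller in the wooden dish at (335,299), black dish at (275,292), ring holder at (307,238), rack at (218,258) with its post toward the robot.
- Look-alike tampers: orange at (428,200) and yellow at (456,247). The one at (407,243) has the brown wooden grip and stands in the ring, so that is the one meant.

Next I take close wrist views.

```bash
cat > h.py <<'E'
from station import robot, fingers, vision, workorder, recognise
import cv2, numpy as np
from scipy.spatial.transform import Rotation as R
np.set_printoptions(precision=4,suppress=True)
def ray(cam,uv,z,T=None):
    """world point of pixel uv on the plane at height z; T = world-from-tool for the wrist"""
    c=vision.calibration(cam); K=np.array(c["mtx"])
    M=T@np.array(c["T_tool_cam"]) if cam=="wrist" else np.linalg.inv(np.array(c["extrinsics"]))
    x=np.linalg.inv(K)@[uv[0],uv[1],1]; d=M[:3,:3]@[x[0],-x[1],-x[2]]; o=M[:3,3]
    return o+d*(z-o[2])/d[2]
def toolT():
    T=np.eye(4); T[:3,3]=robot.current_tool_pos(); T[:3,:3]=R.from_euler("xyz",robot.current_eef_rot(),degrees=True).as_matrix(); return T
def shot(name):
    T=toolT(); im=vision.grab_frame("wrist")[:,:,::-1].copy(); cv2.imwrite(f"pics/{name}.png",im); np.save(f"pics/{name}.npy",T); return im,T
E
python3 - <<'E'
from h import *
for n,uv,z in [("lev",(335,299),.041),("tseat",(334,300),.011),("lseat",(275,292),.011),("rseat",(307,238),.01),("rack c",(218,259),.012),("post",(213,288),.053),("tamper top",(408,240),.14),("handle end",(411,331),.07),("stand tl",(376,228),.01),("stand br",(428,305),.01)]: print(n,ray("top",uv,z))
robot.move_to([0.42,0.0,0.36],[180,0,90]); print(robot.current_time_s(),robot.current_joint_positions())
robot.move_to([0.47,-0.06,0.30],[180,0,90]); shot("w1"); 
robot.move_to([0.50,0.06,0.30],[180,0,90]); shot("w2"); 
robot.move_to([0.50,-0.38,0.36],[180,0,90]); shot("w3"); print(robot.current_time_s(),robot.current_joint_positions())
a=np.hstack([cv2.imread(f"pics/{n}.png") for n in("w1","w2")]);cv2.imwrite("pics/w12.png",cv2.resize(a,(800,300)))
E
```

```text
lev [ 0.4403 -0.2399  0.041 ]
tseat [ 0.4369 -0.2376  0.011 ]
lseat [ 0.4601 -0.0934  0.011 ]
rseat [ 0.5911 -0.1749  0.01  ]
rack c [0.5448 0.0461 0.012 ]
post [0.4739 0.0485 0.053 ]
tamper top [ 0.5678 -0.4024  0.14  ]
handle end [ 0.3637 -0.4125  0.07  ]
stand tl [ 0.6114 -0.3464  0.01  ]
stand br [ 0.419  -0.4664  0.01  ]
3.1833 [-50.3671  -1.5875  47.2108  93.1438   1.1786  87.9647  -3.0277]
6.0 [  2.2382  38.5425  70.8572  60.4015 -37.0698 102.0668  59.5239]
```

View images.

View pics/w12.png

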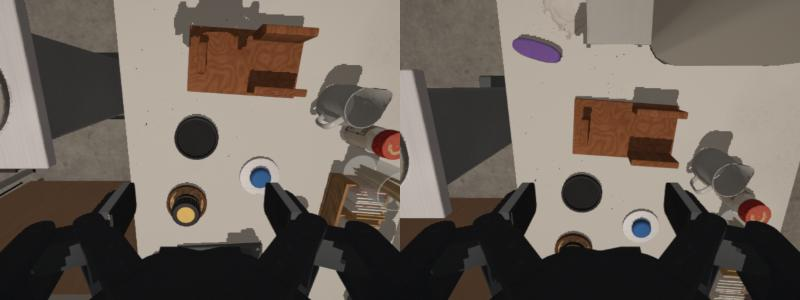

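View pics/w3.png

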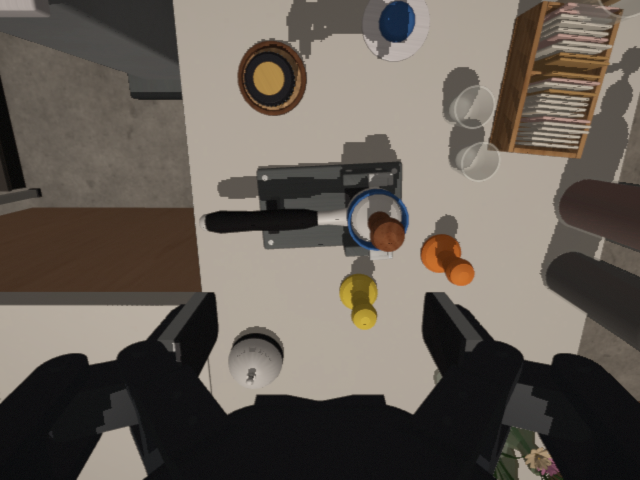

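w1 and w2 show the rack, black dish, ring holder and leveller clearly. w3 shows:
- Stand at about (330,205), with the brown tamper at (385,230) in the blue ring.
- The yellow (360,300) and orange (445,255) look-alikes next to it.

I'll segment the round things and enlarge the rack and stand.

```bash
cat >> h.py <<'E'
def proj(P,T):
    c=vision.calibration("wrist"); M=np.linalg.inv(T@np.array(c["T_tool_cam"])); q=(M[:3,:3]@np.atleast_2d(P).T).T+M[:3,3]
    q=q*[1,-1,-1]; q=(np.array(c["mtx"])@q.T).T; return q[:,:2]/q[:,2:]
def cen(h): m=cv2.moments(h.astype(np.float32).reshape(-1,1,2)); return np.array([m["m10"],m["m01"]])/m["m00"]
def disc(mask,T,circ,guess):
    """centre of a stack of (radius,z) circles whose outline is the hull of the mask blob nearest guess"""
    cs,_=cv2.findContours(cv2.morphologyEx(mask.astype(np.uint8),cv2.MORPH_OPEN,np.ones((3,3))),0,1); z=circ[0][1]
    g=proj([*guess[:2],z],T)[0]; cs=[c for c in cs if cv2.contourArea(c)>60]
    c=min(cs,key=lambda c:np.linalg.norm(cen(cv2.convexHull(c))-g)); h=cv2.convexHull(c)[:,0]; m=cen(h); p=np.array(guess[:2],float)
    t=np.linspace(0,2*np.pi,90)
    for _ in range(6):
        hh=cv2.convexHull(proj(np.vstack([np.c_[p[0]+r*np.cos(t),p[1]+r*np.sin(t),0*t+zz] for r,zz in circ]),T).astype(np.float32))[:,0]
        p+= (ray("wrist",m,z,T)-ray("wrist",cen(hh),z,T))[:2]
    return p, cv2.contourArea(h)/cv2.contourArea(hh)
def load(n): return cv2.imread(f"pics/{n}.png"),np.load(f"pics/{n}.npy")
def masks(im):
    H,S,V=cv2.split(cv2.cvtColor(im,cv2.COLOR_BGR2HSV)); return dict(blue=(H>98)&(H<125)&(S>120)&(V>50),brass=(H>12)&(H<28)&(S>110)&(V>120),dark=(V<60),wood=((H<18)&(S>90))|(V<75))
E
python3 - <<'E'
from h import *
for n in ("w1","w2","w3"):
    im,T=load(n);M=masks(im)
    for nm,k,c,g in [("lseat","dark",[(.044,.011),(.044,0)],(.46,-.093)),("boss","blue",[(.022,.019),(.022,.006)],(.591,-.175)),("brass","brass",[(.019,.041)],(.44,-.24)),("tseat","wood",[(.044,.011),(.044,0),(.03,.041)],(.44,-.24)),("ring","blue",[(.035,.106),(.035,.09),(.034,.082)],(.56,-.4))]:
        if (n!="w3" and nm in("ring",)) or (n=="w2" and nm in("brass","tseat")) or (n=="w3" and nm in("lseat",)): continue
        try: print(n,nm,*disc(M[k],T,c,g))
        except Exception as e: print(n,nm,e)
a,_=load("w2"); b,_=load("w3")
cv2.imwrite("pics/c1.png",cv2.resize(a[140:280,265:465],None,fx=4,fy=4,interpolation=2))
cv2.imwrite("pics/c2.png",cv2.resize(b[150:270,195:415],None,fx=3.6,fy=3.6,interpolation=2))
E
```

```text
w1 lseat [ 0.4619 -0.0901] 0.9149061286128946
w1 boss [ 0.5931 -0.1725] 0.7359574537029546
w1 brass [ 0.4403 -0.2416] 0.9081872223371731
w1 tseat [ 0.4401 -0.2376] 0.9414593311015922
w2 lseat [ 0.4619 -0.0901] 0.9048194122214533
w2 boss [ 0.5932 -0.1723] 0.7163091513838673
w3 boss [ 0.5929 -0.1756] 0.7690138029860247
w3 brass [ 0.4402 -0.2428] 0.8520614746063406
w3 tseat [ 0.4401 -0.2385] 0.9305987484557605
w3 ring [ 0.5522 -0.3808] 0.20497950691832556
```

View pics/c1.png

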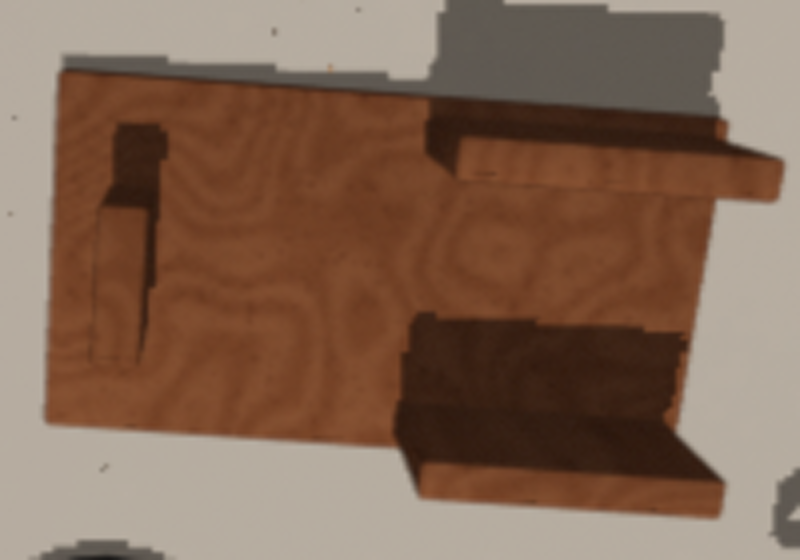

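View pics/c2.png

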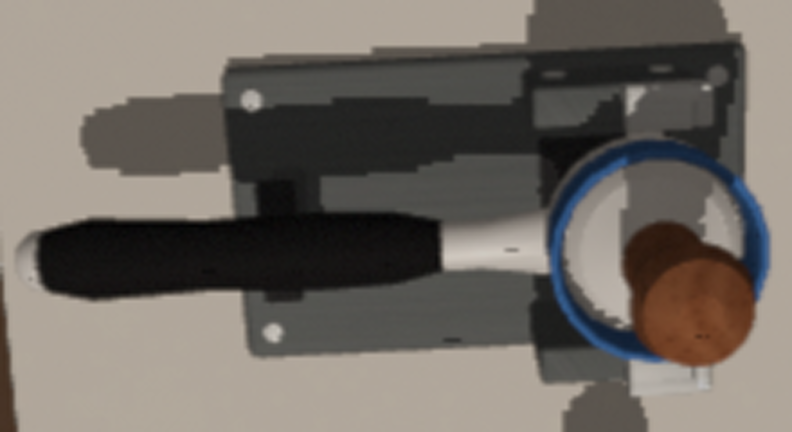

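c1 shows the rack: base corners at (62,72), (47,422) and (725,120), upright tops at (460,138)–(783,160) and (422,463)–(725,485), post top at about (120,284). c2 shows the stand: base corners at (228,68), (250,355) and (742,45), the handle axis from (45,260) to (545,240), and the brown-gripped tamper standing inside the blue ring. That confirms it as the tamper meant.

```bash
cat > fit.py <<'E'
from h import *
from scipy.optimize import least_squares
def fit(pix,loc,T,g):
    pix=np.array(pix,float); loc=np.array(loc,float)/1000
    def W(p): c,s=np.cos(p[2]),np.sin(p[2]); return np.c_[p[0]+c*loc[:,0]-s*loc[:,1],p[1]+s*loc[:,0]+c*loc[:,1],loc[:,2]]
    r=least_squares(lambda p:(proj(W(p),T)-pix).ravel(),g,x_scale=[.01,.01,.05]); return r.x,np.abs(r.fun.reshape(-1,2)).max(1)
E
python3 - <<'E'
from fit import *
_,T2=load("w2"); im,T3=load("w3")
px=np.array([(62,72),(47,422),(725,120),(460,138),(455,178),(783,160),(777,200),(422,463),(420,497),(725,485),(720,517),(120,284)])/4+[265,140]
lo=[(100,-55,12),(100,55,12),(-100,-55,12),(-9,-50,70),(-9,-38,70),(-94,-50,70),(-94,-38,70),(-9,38,70),(-9,50,70),(-94,38,70),(-94,50,70),(76,0,53)]
print("rack",fit(px,lo,T2,[.54,.05,3.1]))
px=np.array([(228,68),(250,355),(742,45)])/3.6+[195,150]
s,e=fit(px,[(100,-58,10),(100,58,10),(-100,-58,10)],T3,[.52,-.4,3.14]); print("stand",s,e)
for u in [(45,260),(443,246),(545,240)]: print(ray("wrist",np.array(u)/3.6+[195,150],.072,T3))
c,sn=np.cos(s[2]),np.sin(s[2]); print("head exp",s[:2]+[c*-.051,sn*-.051], "pf origin",s[:2]+[c*.04,sn*.04])
H,S,V=cv2.split(cv2.cvtColor(im,cv2.COLOR_BGR2HSV)); m=((H>95)&(H<130)&(S>90)&(V>30)); m[:,:340]=0; m[:180]=0; m[270:]=0
m=cv2.morphologyEx(m.astype(np.uint8),cv2.MORPH_CLOSE,np.ones((9,9)))
print("ring",disc(m,T3,[(.035,.106),(.035,.09),(.034,.082)],(.56,-.4)))
print("tamper top guess", [ray("wrist",np.array((695,312))/3.6+[195,150],z,T3) for z in (.15,.172)], robot.tip_reach)
print(robot.inverse_kinematics([.44,-.24,.2],[180,0,90]))
E
```

```text
rack (array([0.5482, 0.0479, 3.0755]), array([1.8459, 1.5393, 2.4541, 1.2912, 0.6306, 1.7161, 1.0497, 0.6861,
       1.4134, 1.2126, 1.3833, 0.9905]))
stand [ 0.5175 -0.4038  3.1872] [2.3905 1.4213 3.2901]
[ 0.3637 -0.4099  0.072 ]
[ 0.4991 -0.4047  0.072 ]
[ 0.5337 -0.4025  0.072 ]
head exp [ 0.5684 -0.4015] pf origin [ 0.4775 -0.4056]
ring (array([ 0.5563, -0.3964]), 0.6052703492783416)
tamper top guess [array([ 0.5698, -0.4051,  0.15  ]), array([ 0.5652, -0.3987,  0.172 ])] 0.017
[-26.2864  28.0406  73.621  100.2588 -28.0941  73.2837  54.0246]
```

```bash
cat >> h.py <<'E'
def nominal(x,y,j7=None):
    """swing to an elbow-neutral posture over the heading of (x,y)"""
    h=np.degrees(np.arctan2(y,x)); robot.move_j([-h-2.4,17.8,.8,86.6,-.25,75.6,robot.current_joint_positions()[6] if j7 is None else j7])
def down(x,y,z,yaw,v=.15,f=None): return robot.line_to([x,y,z],[180,0,yaw],velocity=v,f_stop=f)
def st(*a): print(*a,"t",round(robot.current_time_s(),2),"tcp",np.array(robot.current_tool_pos()),"gap",round(robot.current_finger_gap(),3),"F",np.array(robot.current_contact_force()),"grip",robot.current_gripper_force())
E
python3 - <<'E'
from h import *
nominal(.44,-.2415,-1.56); st("nom"); print(robot.current_eef_rot())
robot.move_to([.44,-.2415,.10],[180,0,90]); print(np.array(robot.current_joint_positions()))
hit=down(.44,-.2415,.036,90,.08,15); st("down",hit)
fingers.gripper_to(0,40); st("grip")
down(.44,-.2415,.16,90,.2); st("lift")
E
```

```text
nom t 7.12 tcp [ 0.4818 -0.2657  0.2486] gap 1.001 F [0.624  0.0642 0.1245] grip 0.0
[179.982    0.068   61.1805]
[ 29.8715  20.37    -3.7105 105.5085   1.6458  54.0327  25.2629]
down False t 8.74 tcp [ 0.4405 -0.2418  0.0365] gap 1.005 F [-0.0501 -0.1332  1.0455] grip 0.0
grip t 9.11 tcp [ 0.4404 -0.2418  0.0371] gap 0.682 F [-1.1897  0.5407  5.4871] grip 42.54677277524024
lift t 9.88 tcp [ 0.4388 -0.2409  0.1586] gap 0.682 F [-0.2519  1.0003 -2.7916] grip 43.39531136211008
```

```bash
python3 - <<'E'
from h import *
robot.move_to([.462,-.090,.12],[180,0,90]); 
down(.462,-.090,.055,90,.15); hit=down(.462,-.090,.034,90,.04,5); st("placed",hit)
fingers.gripper_to(1.0); robot.pause(.1); down(.462,-.090,.14,90,.25); st()
nominal(.568,-.4005); robot.move_to([.568,-.4005,.25],[180,0,90]); im,T=shot("w4"); st(); print(robot.current_joint_positions())
cv2.imwrite("pics/w4c.png",im)
E
```

```text
placed True t 11.61 tcp [ 0.4623 -0.0901  0.0371] gap 0.679 F [-1.3809 -0.1533  4.8199] grip 44.081095098517835
t 12.67 tcp [ 0.4621 -0.0901  0.1404] gap 1.0 F [-0.4399 -0.5111  0.1627] grip 0.0
t 14.34 tcp [ 0.5682 -0.3982  0.2495] gap 1.001 F [-0.1138  1.2009  0.4959] grip 0.0
[34.924  36.0059 -2.4743 58.8293  1.3908 85.3145 32.9196]
```

View pics/w4.png

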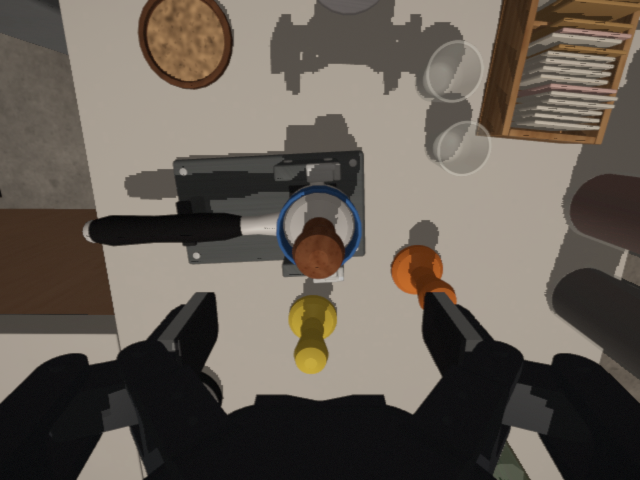

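The leveller is placed. The view shows the tamper top at about (318,256) and the ring centre at about (319,228), both in line with the jaws' centre column. The empty wooden dish is at (186,40), and the yellow (312,320) and orange (420,270) ones stay clear.

```bash
python3 - <<'E'
from h import *
im,T=load("w4"); print("ring",ray("wrist",(319,228),.098,T),"top",ray("wrist",(319,258),.17,T))
H,S,V=cv2.split(cv2.cvtColor(im,cv2.COLOR_BGR2HSV)); m=((H<18)&(S>60)).astype(np.uint8); m[110:]=0;m[:,:120]=0;m[:,250:]=0
print("tseat",disc(m,T,[(.044,.011),(.044,0)],(.44,-.24)))
top=ray("wrist",(319,258),.17,T)
x,y=.568,float((top[1]-.4005)/2); print(x,y)
down(x,y,.146,90,.12,12); st("down")
fingers.gripper_to(0,45); st("grip")
down(x,y,.156,90,.06); st("up1"); down(x,y,.22,90,.2); st("lift"); shot("w5")
E
```

```text
ring [ 0.5675 -0.3994  0.098 ] top [ 0.5678 -0.3998  0.17  ]
tseat (array([ 0.4405, -0.2424]), 0.8664617706538675)
0.568 -0.40015630640990335
down t 15.36 tcp [ 0.5686 -0.4006  0.1473] gap 0.998 F [-0.4669 -0.3323  0.4189] grip 0.0
grip t 15.9 tcp [ 0.5679 -0.4003  0.1466] gap 0.376 F [-2.0423  0.6566  1.8125] grip 44.527772875735536
up1 t 16.22 tcp [ 0.568  -0.4     0.1556] gap 0.374 F [ 0.3478 -0.2441 -3.8076] grip 45.03041438176297
lift t 16.68 tcp [ 0.5679 -0.4     0.2195] gap 0.376 F [-0.2048  0.4274 -3.31  ] grip 45.32669546431862
```

View pics/w5.png

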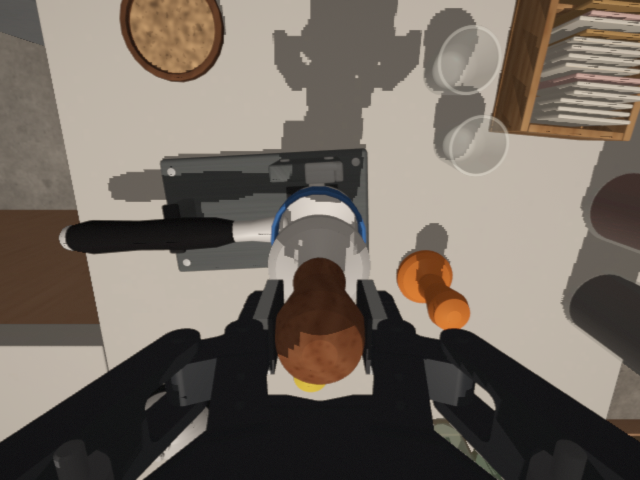

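The tamper hangs upright in the jaws and the ring stayed on the head. Next I place the tamper.

```bash
python3 - <<'E'
from h import *
x,y=.4403,-.2395
robot.move_to([x,y,.19],[180,0,90]); st("over")
down(x,y,.09,90,.15); hit=down(x,y,.062,90,.035,5); st("placed",hit)
fingers.gripper_to(.7); robot.pause(.1); st("open"); down(x,y,.18,90,.25); 
nominal(.568,-.4); robot.move_to([.568,-.4,.22],[180,0,90]); shot("w6"); st()
E
```

```text
over t 17.57 tcp [ 0.4401 -0.2398  0.1895] gap 0.382 F [-0.2144 -0.063  -4.3498] grip 45.34371530986391
placed True t 18.97 tcp [ 0.4398 -0.2395  0.0708] gap 0.373 F [-0.5835 -0.0365  4.092 ] grip 45.97429811605252
open t 19.45 tcp [ 0.4384 -0.2387  0.0695] gap 0.7 F [ 0.2507  0.1473 -0.4193] grip 0.0
t 21.23 tcp [ 0.5674 -0.3982  0.2192] gap 0.697 F [ 0.1403  0.3227 -0.3061] grip 0.0
```

View pics/w6.png

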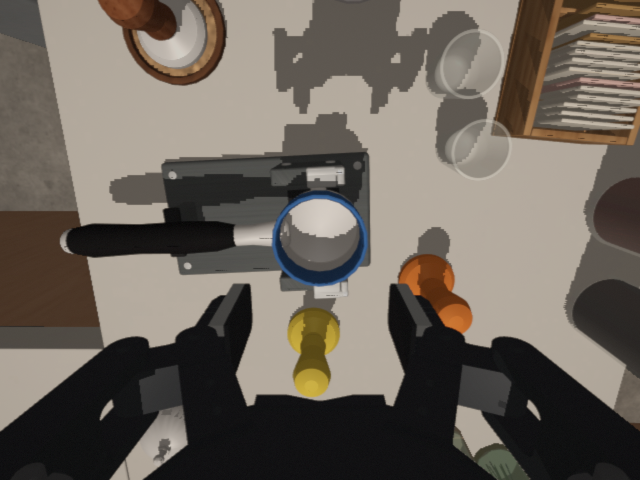

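The tamper stands centred in the wooden dish. The ring sits on the head at (320,238), and the jaws straddle it along x.

```bash
python3 - <<'E'
from h import *
im,T=load("w6"); p=ray("wrist",(320,238.5),.096,T); print("ring",p)
x,y=float(p[0]),float(p[1])
fingers.gripper_to(1.0); robot.move_to([x,y,.15],[180,0,92.6])
hit=down(x,y,.106,92.6,.06,8); st("down",hit)
fingers.gripper_to(0,25); st("grip"); down(x,y,.112,92.6,.04); st(); down(x,y,.18,92.6,.2); shot("w7"); st("lift")
E
```

```text
ring [ 0.5671 -0.3997  0.096 ]
down False t 22.88 tcp [ 0.5673 -0.3999  0.1063] gap 0.999 F [-0.292   0.2942  0.6753] grip 0.0
grip t 23.18 tcp [ 0.5676 -0.4     0.1072] gap 0.795 F [-0.3587  0.5502  3.6483] grip 28.339326018467546
t 23.48 tcp [ 0.567  -0.3997  0.1119] gap 0.794 F [-0.2553  0.7223 -0.695 ] grip 28.387426435947418
lift t 24.02 tcp [ 0.5663 -0.3992  0.1785] gap 0.797 F [ 0.0159 -0.0695 -1.542 ] grip 28.529431018978357
```

View pics/w7.png

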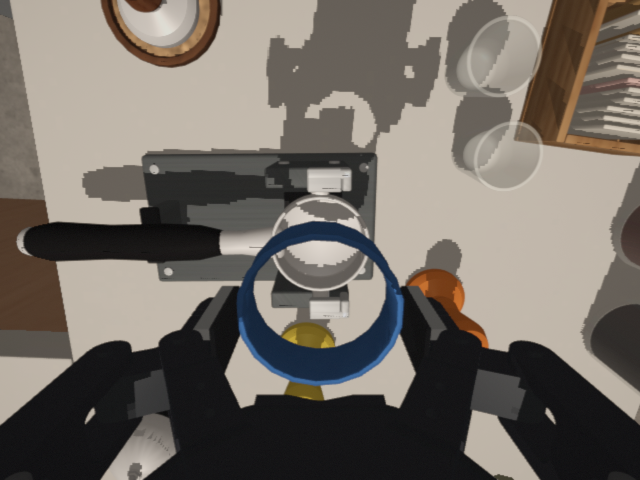

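```bash
python3 - <<'E'
from h import *
x,y=.593,-.1735
robot.move_to([x,y,.13],[180,0,90]); shot("w8a"); st("over")
down(x,y,.055,90,.15); hit=down(x,y,.026,90,.03,4); st("placed",hit)
fingers.gripper_to(1.0); robot.pause(.1); down(x,y,.2,90,.25); shot("w8"); st()
a=np.hstack([cv2.imread(f"pics/{n}.png") for n in("w8a","w8")]);cv2.imwrite("pics/w8c.png",cv2.resize(a,(800,300)))
nominal(.48,-.4,-60); print(robot.current_eef_rot())
print(robot.inverse_kinematics([.4775,-.4056,.16],[180,0,2.6]),robot.inverse_kinematics([.4775,-.4056,.16],[180,0,182.6]))
E
```

```text
over t 25.0 tcp [ 0.5927 -0.1775  0.1302] gap 0.792 F [ 0.2193 -0.3286 -1.2977] grip 28.523588189855218
placed True t 26.39 tcp [ 0.5927 -0.1734  0.0318] gap 0.796 F [-0.8169 -1.2905  5.0023] grip 29.01152894832194
t 27.69 tcp [ 0.5915 -0.1731  0.1976] gap 1.0 F [-0.681   0.3707 -0.0168] grip 0.0
[-179.9068    0.052    -8.0806]
[ 39.0475  30.0148  -0.3967  81.2433   0.2129  68.7426 -48.7732] [ 73.9271  44.0191 -61.8557  79.6845  38.6503  78.8305 104.3666]
```

View pics/w8c.png

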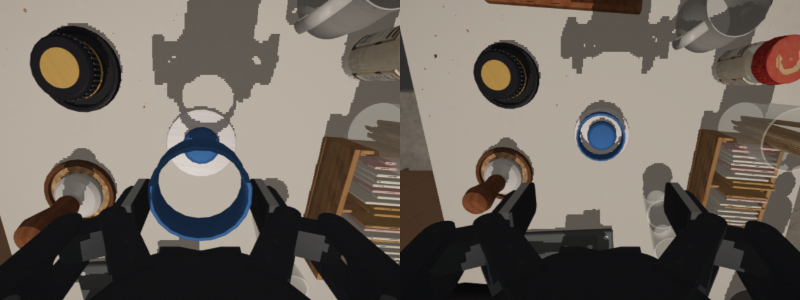

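The ring lies flat round the blue boss, and the leveller and tamper are seated. Before fetching the portafilter I look at the rack along its own axis, where any sideways offset shows directly.

```bash
python3 - <<'E'
from h import *
nominal(.5,.05,-90); print(robot.current_eef_rot())
robot.move_to([.47,.0535,.24],[180,0,-3.8]); im,T=shot("w9"); st(); print(robot.current_joint_positions())
E
```

```text
[179.9172  -0.0025   7.1146]
t 30.89 tcp [0.4705 0.0521 0.2405] gap 0.999 F [ 0.9448 -0.3431  0.7971] grip 0.0
[ -10.0625    9.0517    1.9051   98.8835   -0.2872   71.974  -102.0395]
```

View pics/w9.png

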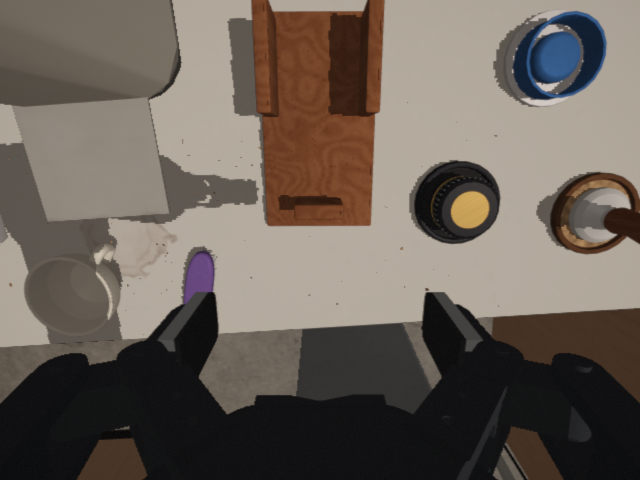

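The rack's post centre (318), base centre (319) and upright centre (318.5) all lie within about 1 mm of the jaw line, and its near edge is level at row 225. That confirms the fitted rack pose. Next is the portafilter.

```bash
python3 - <<'E'
from h import *
nominal(.48,-.4,-50)
x,y,w=.477,-.4052,2.6
robot.move_to([x,y,.16],[180,0,w]); down(x,y,.10,w,.15); hit=down(x,y,.071,w,.06,10); st("down",hit)
fingers.gripper_to(0,90); robot.pause(.1); st("grip")
p=np.array(robot.current_tool_pos())
down(p[0],p[1],p[2]+.0015,w,.02); st("up1.5")
d=np.array([-.999,-.0454])
hit=down(*(p[:2]+.029*d),p[2]+.0015,w,.04,25); st("slide",hit); 
E
```

```text
down False t 34.12 tcp [ 0.4769 -0.4051  0.0707] gap 1.0 F [-0.8397  0.0865 -0.4145] grip 0.0
grip t 34.83 tcp [ 0.4772 -0.4052  0.0716] gap 0.262 F [-0.5241  0.5682  4.1695] grip 88.0297379399417
up1.5 t 35.08 tcp [ 0.4765 -0.4047  0.0718] gap 0.266 F [-0.5664 -0.2834 -3.1171] grip 88.47164762788452
slide False t 35.95 tcp [ 0.4471 -0.4071  0.0734] gap 0.258 F [-3.0295  0.9713 -0.6947] grip 90.92090001661745
```

```bash
python3 - <<'E'
from h import *
p=np.array(robot.current_tool_pos()); w=2.6
hit=down(p[0],p[1],.09,w,.03,22); st("lift1",hit)
if not hit:
    down(p[0],p[1],.20,w,.15); robot.pause(.2); im,T=shot("w10"); st("lift"); print(np.array(robot.current_torque()))
E
```

```text
lift1 False t 36.67 tcp [ 0.4471 -0.407   0.09  ] gap 0.256 F [-0.2917 -0.3391 -5.4053] grip 88.25957562716212
lift t 37.8 tcp [ 0.4467 -0.4067  0.1988] gap 0.256 F [ 0.5019  0.5931 -5.7302] grip 88.33486680407077
[0.0158 0.02   0.0198]
```

View pics/w10.png

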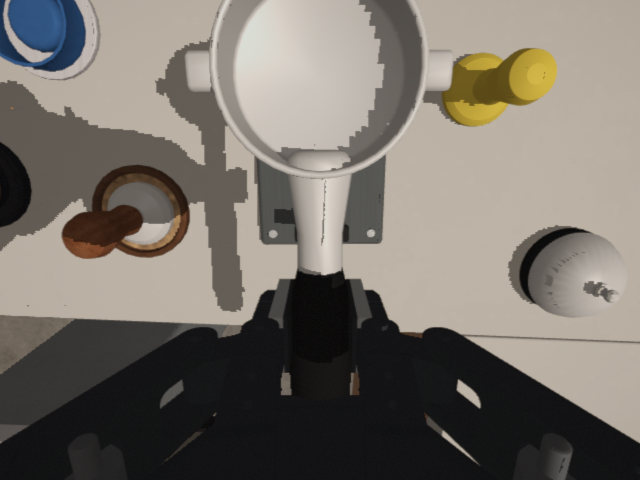

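```bash
python3 - <<'E'
from h import *
im,T=load("w10")
a,b=[np.linalg.inv(T)@[*ray("wrist",u,.2052,T),1] for u in((187,71),(453,70))]; print("lugs in tool",a,b,"width",np.linalg.norm(a-b))
nominal(.5083,.051,-100); st("nom"); print(robot.current_eef_rot())
robot.move_to([.5083,.051,.19],[180,0,-3.8]); down(.5083,.051,.14,-3.8,.1); robot.pause(.2); st("over"); print(np.array(robot.current_eef_rot())); shot("w11")
E
```

```text
lugs in tool [ 0.0893 -0.0416 -0.0068  1.    ] [ 0.0896  0.0407 -0.0069  1.    ] width 0.08223546398829862
nom t 39.53 tcp [0.5474 0.0527 0.2483] gap 0.261 F [ 0.2552 -1.3573 -5.1021] grip 88.35377929732203
[179.9069  -0.0096  -2.8803]
over t 40.77 tcp [0.5092 0.0511 0.141 ] gap 0.256 F [-0.2806 -0.0796 -6.3634] grip 88.77475311979651
[-179.9746   -0.1279   -3.8011]
```

View pics/w11.png

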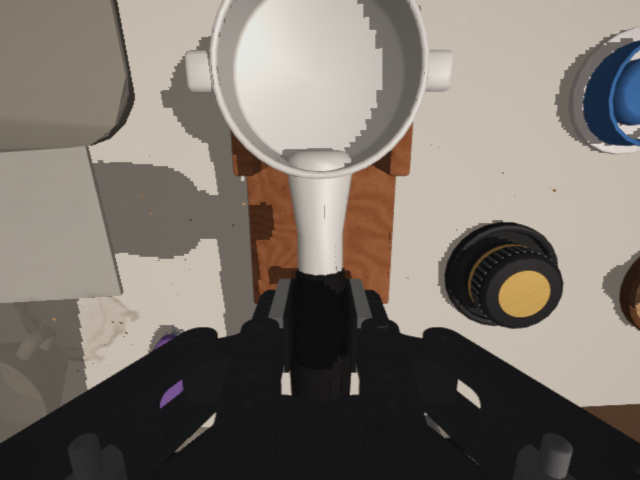

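The rack centre is at column 322 and the portafilter at 320, so I shift about 1 mm to the right and lower it.

```bash
python3 - <<'E'
from h import *
x,y,w=.5083,.0502,-3.8
down(x,y,.10,w,.08); robot.pause(.1); st("pre"); 
hit=down(x,y,.0670,w,.025,6); st("low",hit)
E
```

```text
pre t 41.57 tcp [0.5091 0.0503 0.1007] gap 0.26 F [ 0.3941 -0.4463 -5.575 ] grip 88.76948959019501
low True t 42.73 tcp [0.5081 0.0502 0.0685] gap 0.261 F [0.3791 0.3793 6.5423] grip 90.0973083707504
```

Contact came exactly at the expected height (TCP 68.5 mm against 68.6), so I release and check.

```bash
python3 - <<'E'
from h import *
x,y,w=.5081,.0502,-3.8
fingers.gripper_to(.6); robot.pause(.2); st("open"); down(x,y,.20,w,.15); robot.pause(.3); im,T=shot("w12"); st()
down(x,y,.30,w,.2); shot("w13")
cv2.imwrite("pics/w14.png",np.hstack([cv2.resize(im,(400,300)),cv2.resize(vision.grab_frame("side")[230:480,180:513,::-1],(400,300))]))
E
```

```text
open t 43.33 tcp [0.5053 0.0498 0.066 ] gap 0.604 F [ 0.8249 -0.4754  0.0264] grip 0.0
t 44.72 tcp [0.5079 0.0502 0.1996] gap 0.598 F [ 1.0332 -0.4956  0.3818] grip 0.0
```

View pics/w14.png

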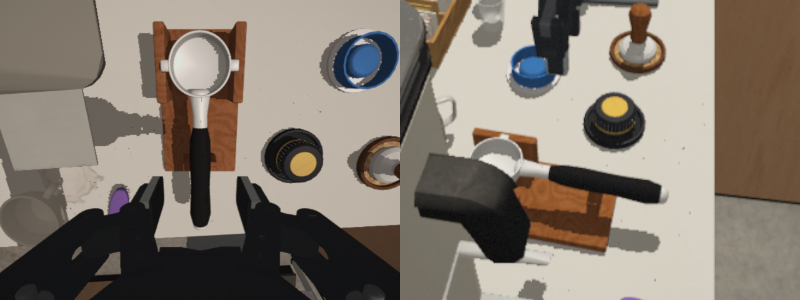

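The portafilter hangs level on the uprights and post, with its lugs on both tops. The leveller, tamper and ring are all in their seats, so I hand in.

```bash
python3 -c "
from station import workorder; print(workorder.close_job())"
```

```text
the job is handed in; nothing more can be done
None
```

The job is handed in after about 45 s of robot time: leveller in the black dish, tamper upright in the wooden dish, ring flat over its boss, and portafilter hung in the rack; the last pictures show all four in place, though no verdict came back.

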